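Shingle the driver boards in the bench tray

ROBOT

A 6-joint arm with a two-finger parallel gripper is mounted at the origin on the work surface. World frame = base frame: x ahead of the robot, y to its left, z up, the work surface at z = 0. Lengths are in m, angles in rad, forces in N, time in s.
With the tool pointing down it reaches from about 0.4 to 0.925 m from the base axis. Payload 12.5 kg.
Tool frame: the origin (TCP) lies on the centre line of the jaws, within the pads' length; the fingertips stand 11 mm ahead of it and the grasp point (between the pads) lies 8 mm behind it; z points along the fingers, y is the line along which they close (so a half turn about z gives the same grasp; the last joint's range is limited). The gripper opens to 95 mm and grips with 3 to 60 N. Pads are 20 mm wide; open, the fingers measure 119 mm over their backs; the gripper's body (75 mm by 180 mm) begins 59 mm behind the grasp point.
Start: joints at [1.221, 0.491, 1.559, -0, 1.092, -0.106], TCP at [0.151, 0.607, 0.226] pointing down, gripper open.
Joint ranges: [-3.1, 3.1], [-0.84, 2.19], [0.05, 2.79], [-1.13, 4.28], [0.06, 2.93], [-2.69, 2.69]. Speed limits (rad/s): [2.22, 2.22, 2.79, 3.14, 3.14, 3.14].

INTERFACE

Orientations are given as a rotation vector (axis times angle).
In Python, from station import arm gives the robot as it stands.
- The arm moves only by the tool jog_arm, never from a script. Its arguments are lists of equal length, an entry for each row: "angular": the turn, a rotation vector about the tool's x, y, z in degrees, a list of three; "linear": the shift along the tool's x, y, z in cm, a list of three; "fingers": the opening, from -1 (shut) to 1 (fully open). In form: {"angular": [[ax, ay, az], ...], "linear": [[x, y, z], ...], "fingers": [fingers, ...]}. A call has 1 to 20 rows; each row shifts and turns the commanded pose from where the row before left it, along the tool's axes as they then stand; what a row does not reach is not made up. A row lasts 1/12 s, in which the tool goes at most 41.7 mm and 7.16 degrees, less where a joint would pass 70% of its speed; a pose out of reach is approached as far as the arm can. A call with a gripper value outside its range is refused whole. The fingers move at their own pace and stop on an object; the grip force is fixed at half the most. Time passes only in rows, so rows that do not move let the fingers close. It gives the time, the measured TCP pose, the force, the opening and the grip force at its end, in the units of the state.
- arm.get_obs(): the state, without advancing time (a new reading comes with each control period).
- arm.snapshot(name): name is "scene" or "top" or "wrist"; returns a dict with "frame" (420x560x3 uint8, red, green, blue), "mtx" (3x3 intrinsics, pixels), "R" (3x3) and "t" (3): a world point X has camera coordinates R X + t; the wrist camera has in their place "hand_eye" (4x4, takes a point from camera to tool coordinates, whose origin is the TCP and whose axes are the flange's). Camera axes: x right, y down, z forward; pixel columns grow to the right and rows downward; lengths in m; the calibration is good to about 2 mm. A picture is of the moment at which its call begins: read the wrist's pose just before it. There is no depth.
- arm.hand_in(): hands the job in; it is judged then, once.
Trained networks look in the newest picture that a camera, given by its name, has taken for a name from the list of things; names that differ only in an ending like _2 or _b are one class to them, and where a whole thing is asked for, a point or a joint stands for the part that bears it (a point fixed in the world has none). Each returns a list of dicts, best first, with "score" (0 to 1); they miss things now and then, are a little off and sometimes report something else, mostly with a low value. They report only what shows in the picture. A call takes as long as a camera call.
- arm.look_for(camera, name): "xy" ([column, row] in pixels, amid what is visible of it).
- arm.pinpoint(camera, name): "xy" ([column, row] in pixels: a listed point, or the origin of a listed thing).
The state is a dict: "time": time; "joint_pos": joint angles; "joint_velocities": joint speeds; "joint_torque": joint torques, N m; "eef_pos": TCP position; "tool_rot": TCP orientation; "force": force on the tool from outside, world axes, zero at the start; "moment": the same for the moment, N m; "width": opening from 0.0 (shut) to 1.0 (fully open); "finger_force": force on a finger pad.
Only numpy, scipy, OpenCV 4.12 (cv2) and the standard library are available. Lean on these libraries where they do the work, as an engineer would, in place of code of your own. Each camera call takes 0.05 s, during which the arm holds its last target. There are 200 camera calls.

TASK

The blue circuit board already lies in the aluminium bench tray: fan the other two out after it like roof shingles so that every white terminal block stays clear, first the green board over the plain end of the blue one, then the red board over the plain end of the green one. All lie the same way round as the blue board, between the tray's side rails, each overlapping the one before by about a third of its length, with its own plain end down on the tray floor; set them down gently and leave the blue board and the other things on the bench where they are. Then slide the orange stop along the tray until it just meets the red board's plain end, without shoving the row together, and let go.

Things in the scene. Friction and masses are not known exactly. Their poses are not given: they have to be found in the camera images.
- tray: Aluminium tray fixed on a grey mat (mat 2 mm thick on the work surface). Outside 330 x 84 mm. Origin: centre of its underside. x runs along the tray from the dark fixed end wall to the orange stop, y across it, z up. Floor 4 mm above the origin; two side rails, inner faces at y = +-35 mm, tops 16 mm above the origin; the fixed end wall's inner face is at x = -150 mm, its top 24 mm above the origin.
- stop (a joint): Position of the orange end stop along the tray (m): 0 at the far end from the fixed wall (its face then at tray x = +135 mm), growing as it slides towards the fixed wall, up to 0.12. It starts near 0 to 0.02, slides with about 2 N of friction and stays where it is left.
- stop_face (a point): Centre of the flat face of the orange stop that looks towards the boards (tray -x), 15.5 mm above the tray's origin; axes as the tray's. The stop is 16 mm thick along x, 66 mm wide between the rails, from 5.5 to 25.5 mm above the tray's origin, with two small ears over the rails.
- stop_tab (a point): Centre of the upright orange tab on top of the stop, the part to pinch or push: 12 mm thick along the tray, 34 mm across it, its top 56.5 mm above the tray's origin; this point is 40.5 mm above the tray's origin and 8 mm behind the face.
- blue_board (a point): Blue circuit board on a metal backplate, 90 x 60 mm and 4 mm thick, about 100 g, lying flat in the tray, its terminal block end 1 to 10 mm from the fixed end wall. Point: centre of the plate, half-way up (2 mm above its underside). Its axes: x runs along the board from the white terminal block to the plain end with the gold contacts, y across it, z up out of the component side. All else on it but the block is under 1.5 mm high.
- blue_block (a point): Centre of the white terminal block on the blue board: 14 mm along the board's x, 40 mm along its y, 20 mm high above the board's top; it stands 34 mm from the plate's centre towards board -x, 4 mm in from that edge, and this point is 12 mm above the plate's centre. The grip for lifting the board is across the 14 mm.
- blue: The same blue board, given at the centre of its underside, axes as blue_board.
- green_board (a point): Green circuit board on a metal backplate, 90 x 60 mm and 4 mm thick, about 100 g, at the start flat on the mat beside the tray. Point: centre of the plate, half-way up (2 mm above its underside). Its axes: x runs along the board from the white terminal block to the plain end with the gold contacts, y across it, z up out of the component side. All else on it but the block is under 1.5 mm high.
- green_block (a point): Centre of the white terminal block on the green board: 14 mm along the board's x, 40 mm along its y, 20 mm high above the board's top; it stands 34 mm from the plate's centre towards board -x, 4 mm in from that edge, and this point is 12 mm above the plate's centre. The grip for lifting the board is across the 14 mm.
- green: The same green board, given at the centre of its underside, axes as green_board.
- red_board (a point): Red circuit board on a metal backplate, 90 x 60 mm and 4 mm thick, about 100 g, at the start flat on the mat beside the tray. Point: centre of the plate, half-way up (2 mm above its underside). Its axes: x runs along the board from the white terminal block to the plain end with the gold contacts, y across it, z up out of the component side. All else on it but the block is under 1.5 mm high.
- red_block (a point): Centre of the white terminal block on the red board: 14 mm along the board's x, 40 mm along its y, 20 mm high above the board's top; it stands 34 mm from the plate's centre towards board -x, 4 mm in from that edge, and this point is 12 mm above the plate's centre. The grip for lifting the board is across the 14 mm.
- red: The same red board, given at the centre of its underside, axes as red_board.
- header: Small black pin header with brass pins, 34 mm long, 15 mm high, on the mat; a bystander to be left alone.
- plug: Small white plastic plug, 30 x 20 x 14 mm, on the mat; a bystander to be left alone.
- driver: Screwdriver, 170 mm long, lying behind the tray; a bystander to be left alone.
- flux: Small amber bottle, 36 mm wide and 85 mm high; a bystander to be left alone.
- spare: Black bare board, 90 x 60 x 4 mm, with no terminal block; a bystander to be left alone.

How it is judged:
By the outcome, as a careful person would: the job done as asked, in the order asked, and still so for the second after the job is handed in, with the robot touching nothing.
It also fails if it takes over 58 s, if anything falls off the work surface, if the arm or the gripper's body presses on something with over 40 N, if the wrist force passes 120 N, or if a joint passes its speed limit or range.

## Working session

There is one attempt and no reset: what is moved stays moved. The work goes in short steps, Python scripts to look and compute and a tool call to move; the robot and the scene stay as the last step left them, time stands still between calls to the robot, and variables do not carry over. Pictures are saved under pics/ and viewed, at most 15 in all, crops included, and the job is handed in when it is done.

Besides the shell and the picture viewer there is one more tool, called by a JSON object that holds its "api" and its "payload", one argument or row to a line. jog_arm: Moves the arm, as the interface text tells. Its arguments: {"type":"object","properties":{"angular":{"type":"array","items":{"type":"array","items":{"type":"number"}}},"linear":{"type":"array","items":{"type":"array","items":{"type":"number"}}},"fingers":{"type":"array","items":{"type":"number"}}},"required":["angular","linear","fingers"]}

```bash
mkdir -p pics; ls
cat > h.py <<'E'
import numpy as np, cv2
from scipy.spatial.transform import Rotation as Ro
from station import arm
def cam(name):
    o=arm.get_obs(); s=arm.snapshot(name)
    if 'hand_eye' in s:
        T=np.eye(4);T[:3,:3]=Ro.from_rotvec(o['tool_rot']).as_matrix();T[:3,3]=o['eef_pos']
        C=np.linalg.inv(T@np.array(s['hand_eye'])); s['R'],s['t']=C[:3,:3],C[:3,3]
    s['R']=np.array(s['R']);s['t']=np.array(s['t']).ravel();s['K']=np.array(s['mtx'])
    return s
def save(s,f): cv2.imwrite(f,s['frame'][:,:,::-1])
def ray(s,xy):
    d=s['R'].T@np.linalg.inv(s['K'])@np.array([xy[0],xy[1],1.]); return -s['R'].T@s['t'],d
def atz(s,xy,z):
    c,d=ray(s,xy); return c+d*(z-c[2])/d[2]
def tri(obs):
    A=np.zeros((3,3));b=np.zeros(3)
    for s,xy in obs:
        c,d=ray(s,xy);d=d/np.linalg.norm(d);P=np.eye(3)-np.outer(d,d);A+=P;b+=P@c
    return np.linalg.solve(A,b)
def proj(s,X):
    p=s['K']@(s['R']@np.array(X)+s['t']);return p[:2]/p[2]
E
python3 - <<'E'
from h import *
np.set_printoptions(precision=3,suppress=True)
o=arm.get_obs();print(o)
S={n:cam(n) for n in('scene','top')}
for n in S: save(S[n],f'pics/{n}0.png')
for k in 'tray stop_face stop_tab blue_board blue_block green_board green_block red_board red_block header plug flux spare driver'.split():
    ob=[];l=[]
    for n in S:
        r=arm.pinpoint(n,k)
        l.append([(np.round(q['xy'],1).tolist(),round(q['score'],2)) for q in r[:2]])
        if r: ob.append((S[n],r[0]['xy']))
    print(k,l,tri(ob) if len(ob)==2 else '')
E
```

```text
pics
{'time': 0.0, 'joint_pos': array([ 1.221,  0.492,  1.559, -0.   ,  1.092, -0.106]), 'joint_velocities': array([ 0.001,  0.   , -0.001, -0.001, -0.   , -0.001]), 'joint_torque': array([ -0.001, -61.264, -25.817,   0.069,   0.048,  -0.   ]), 'eef_pos': array([0.151, 0.606, 0.225]), 'tool_rot': array([-0.382, -3.118,  0.002]), 'force': array([ 0.867,  0.619, -0.374]), 'moment': array([ 0.054,  0.002, -0.038]), 'finger_force': 0.0, 'width': 0.999815415281583}
tray [[([279.3, 226.5], 0.56), ([242.4, 131.5], 0.34)], [([269.9, 212.4], 0.75), ([224.2, 200.0], 0.62)]] [ 0.584 -0.001  0.011]
stop_face [[([297.0, 265.1], 0.96)], [([224.9, 202.2], 0.77)]] [0.615 0.127 0.017]
stop_tab [[([301.5, 260.2], 0.95)], [([251.9, 267.1], 0.64)]] [ 0.477  0.026 -0.136]
blue_board [[([266.1, 202.0], 0.92), ([250.3, 139.1], 0.47)], [([300.9, 223.0], 0.89), ([158.1, 265.8], 0.19)]] [ 0.559 -0.093  0.006]
blue_block [[([261.5, 188.6], 0.92)], [([315.0, 222.9], 0.86), ([393.7, 255.1], 0.25)]] [ 0.555 -0.13   0.022]
green_board [[([251.6, 142.6], 0.64)], [([393.5, 257.8], 0.93)]] [ 0.459 -0.357  0.   ]
green_block [[([242.3, 131.4], 0.93), ([430.3, 303.2], 0.48)], [([407.6, 258.5], 0.95)]] [ 0.461 -0.395  0.017]
red_board [[([437.1, 303.2], 0.96)], [([149.3, 260.4], 0.59), ([225.0, 200.0], 0.17)]] [0.445 0.34  0.01 ]
red_block [[([422.2, 288.5], 0.68)], [([159.3, 265.3], 0.8)]] [0.437 0.305 0.012]
header [[([344.7, 220.2], 0.49)], [([251.4, 267.2], 0.51)]] [ 0.432  0.049 -0.005]
plug [[([325.0, 204.5], 0.59), ([432.0, 304.0], 0.27)], [([280.7, 265.5], 0.62), ([300.8, 223.6], 0.59)]] [ 0.434 -0.032 -0.012]
flux [[([302.2, 374.5], 0.92), ([251.4, 138.2], 0.71)], [([301.9, 220.8], 0.73), ([153.1, 165.7], 0.7)]] [ 0.584 -0.065 -0.624]
spare [[([171.1, 180.8], 0.77)], [([368.7, 171.9], 0.59)]] [ 0.718 -0.299  0.001]
driver [[([220.8, 277.0], 0.88)], [([250.8, 155.0], 0.56), ([267.1, 213.1], 0.17)]] [ 0.76   0.057 -0.001]
```

View pics/top0.png

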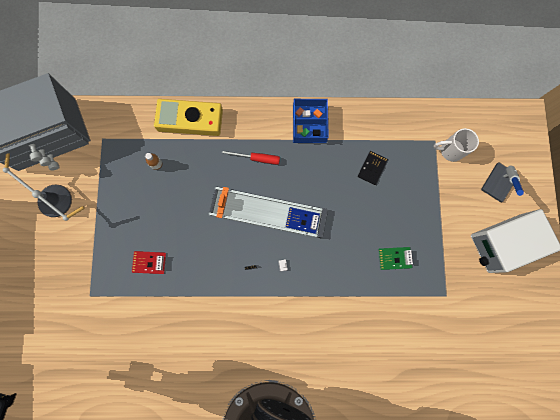

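View pics/scene0.png

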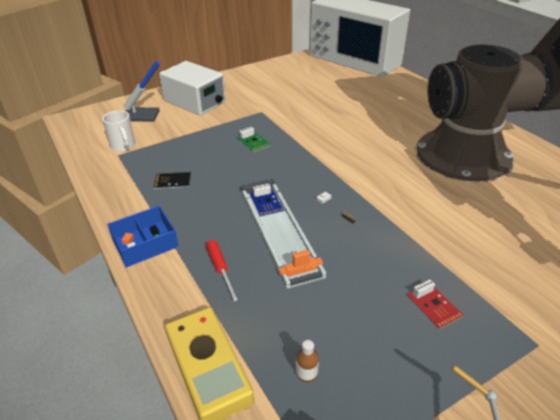

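The top view shows the tray running from the dark wall at (325,222) to the orange stop at (220,202). Green is at (395,258), red at (150,262), and all the block ends point right (world -y). The bystanders are well clear of them. Next I'll take a close wrist look at red, then the tray.

```bash
cat >> h.py <<'E'
def go(X,u=None):
    """delta to TCP X in tool cm; u = wanted tool y direction (world xy) -> turn about tool z, deg"""
    o=arm.get_obs();R=Ro.from_rotvec(o['tool_rot']).as_matrix()
    d=R.T@(np.array(X)-o['eef_pos'])*100
    a=0
    if u is not None:
        v=R.T@np.array([u[0],u[1],0]); a=np.degrees(np.arctan2(-v[0],v[1]))
        a=(a+90)%180-90
    print('TCP',o['eef_pos'],'d_cm',np.round(d,2),'turn_z',round(a,2),'rows',np.linalg.norm(d)/4.17)
def look(names,cams=('wrist',),f=None):
    out={}
    for c in cams:
        s=cam(c)
        if f: save(s,f'pics/{f}_{c}.png')
        for n in names:
            r=arm.pinpoint(c,n)
            if r: out.setdefault(n,[]).append((s,r[0]['xy'],r[0]['score']))
    return out
E
python3 - <<'E'
from h import *
s=cam('wrist');print(np.array(s['hand_eye']).round(3),s['K'].round(0).tolist())
print(Ro.from_rotvec(arm.get_obs()['tool_rot']).as_matrix().round(3))
go([.40,.34,.225]); go([.52,.06,.225])
E
```

```text
[[-0.    -0.962 -0.273  0.078]
 [ 1.    -0.001  0.     0.   ]
 [-0.    -0.273  0.962 -0.159]
 [ 0.     0.     0.     1.   ]] [[340.0, 0.0, 279.0], [0.0, 340.0, 210.0], [0.0, 0.0, 1.0]]
[[-0.97   0.241  0.   ]
 [ 0.241  0.97   0.   ]
 [-0.     0.    -1.   ]]
TCP [0.15085834 0.60653106 0.22564115] d_cm [-30.61 -19.85   0.06] turn_z 0 rows 8.749244813907767
TCP [0.15085834 0.60653106 0.22564115] d_cm [-49.02 -44.13   0.06] turn_z 0 rows 15.815746429597997
```

{"api": "jog_arm", "payload": {
  "angular": [
    [0,0,0],
    [0,0,0],
    [0,0,0],
    [0,0,0],
    [0,0,0],
    [0,0,0],
    [0,0,0],
    [0,0,0],
    [0,0,0],
    [0,0,0],
    [0,0,0],
    [0,0,0],
    [0,0,0]
  ],
  "linear": [
    [-3,-2.5,0],
    [-3,-2.5,0],
    [-3,-2.5,0],
    [-3,-2.5,0],
    [-3,-2.5,0],
    [-3,-2.5,0],
    [-3,-2.5,0],
    [-3,-2.5,0],
    [-3,-2.5,0],
    [-3,-2.5,0],
    [-3,-2.5,0],
    [-3,-2.5,0],
    [0,0,0]
  ],
  "fingers": [0,0,0,0,0,0,0,0,0,0,0,0,0]
}}

```text
time: 2.63
eef_pos: [0.4311, 0.2243, 0.2257]
tool_rot: [0.389, 3.116, -0.0]
force: [0.2, 0.4, -0.2]
width: 0.501
finger_force: 0.0
```

Run:
```python
from h import *
import pickle
np.set_printoptions(precision=3,suppress=True)
o=look('tray stop_face stop_tab blue_board blue_block red_board red_block'.split(),f='a')
pickle.dump(o,open('a.pkl','wb'))
Z=dict(tray=.002,stop_face=.0175,stop_tab=.0425,blue_board=.008,blue_block=.02,red_board=.004,red_block=.016)
for k in o: s,xy,c=o[k][0];print(k,np.array(xy).round(),round(c,2),atz(s,xy,Z[k]))
go([.5,0,.225]);go([.45,-.2,.225])
```

```text
stop_face [240. 340.] 0.73 [0.611 0.128 0.018]
stop_tab [241. 353.] 0.66 [0.611 0.132 0.042]
blue_board [ 66. 344.] 0.62 [ 0.568 -0.096  0.008]
blue_block [ 36. 348.] 0.63 [ 0.557 -0.124  0.02 ]
red_board [378. 168.] 0.64 [0.441 0.337 0.004]
red_block [353. 174.] 0.75 [0.438 0.307 0.016]
TCP [0.427 0.229 0.226] d_cm [-12.57 -20.53   0.07] turn_z 0 rows 5.7721132335678185
TCP [0.427 0.229 0.226] d_cm [-12.5  -41.14   0.06] turn_z 0 rows 10.312344437643366
```

View pics/a_wrist.png

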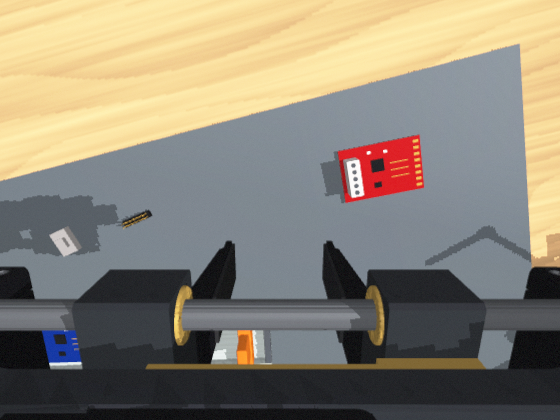

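The wrist view shows red at (380,168) with its block on the left side (353,178), the header at (135,218) and the plug at (65,240). The gripper hides the lower part of the picture, so I need to view the tray from beyond it.

{"api": "jog_arm", "payload": {
  "angular": [
    [0,0,0],
    [0,0,0],
    [0,0,0],
    [0,0,0],
    [0,0,0],
    [0,0,0],
    [0,0,0],
    [0,0,0],
    [0,0,0],
    [0,0,0],
    [0,0,0]
  ],
  "linear": [
    [-3.5,-1.7,-0.3],
    [-3.5,-1.7,-0.3],
    [-3.5,-1.7,-0.3],
    [-3.5,-1.7,-0.3],
    [-3.5,-1.7,-0.3],
    [-3.5,-1.7,-0.3],
    [-3.5,-1.7,-0.3],
    [-3.5,-1.7,-0.3],
    [-3.5,-1.7,-0.3],
    [0,0,0],
    [0,0,0]
  ],
  "fingers": [0,0,0,0,0,0,0,0,0,0,0]
}}

```text
time: 3.95
eef_pos: [0.6971, 0.0036, 0.2516]
tool_rot: [-0.383, -3.117, -0.0]
force: [-1.7, -0.1, 0.0]
width: 0.503
finger_force: 0.0
```

Run:
```python
from h import *
import pickle
np.set_printoptions(precision=3,suppress=True)
o=look('tray stop_face stop_tab blue_board blue_block green_board green_block red_board red_block'.split(),f='b')
pickle.dump(o,open('b.pkl','wb'))
Z=dict(tray=.002,stop_face=.0175,stop_tab=.0425,blue_board=.008,blue_block=.02,red_board=.004,red_block=.016,green_board=.004,green_block=.016)
for k in o: s,xy,c=o[k][0];print(k,np.array(xy).round(),round(c,2),atz(s,xy,Z[k]))
go([.55,-.35,.2])
```

```text
tray [257.  91.] 0.74 [0.591 0.005 0.002]
stop_face [369.  77.] 0.92 [0.608 0.127 0.018]
stop_tab [381.  76.] 0.6 [0.611 0.133 0.042]
blue_board [166.  92.] 0.85 [ 0.568 -0.094  0.008]
blue_block [132.  89.] 0.56 [ 0.558 -0.126  0.02 ]
TCP [0.696 0.004 0.253] d_cm [  5.67 -37.92   5.28] turn_z 0 rows 9.282205221508928
```

View pics/b_wrist.png

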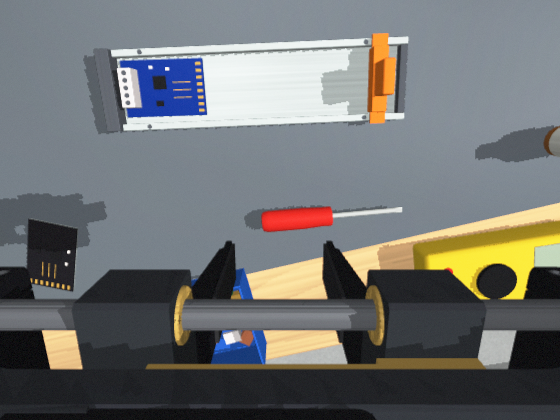

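The wrist view shows the tray clearly. The blue board covers about (120–207, 58–117) with its block at (130,88), and the stop is at (380,78). I'll fit the poses from these edges.

```bash
cat >> h.py <<'E'
def board(s,col,z):
    """min-area rect of coloured board top at height z: centre, long direction, size"""
    f=cv2.cvtColor(s['frame'],cv2.COLOR_RGB2HSV)
    lo,hi={'blue':((112,120,60),(128,255,255)),'green':((50,120,40),(80,255,255)),'red':((0,190,100),(4,255,255))}[col]
    m=cv2.morphologyEx(cv2.inRange(f,lo,hi),cv2.MORPH_OPEN,np.ones((2,2)))
    m[270:]=0
    m=cv2.morphologyEx(m,cv2.MORPH_CLOSE,np.ones((7,7)))
    c=max(cv2.findContours(m,0,1)[0],key=cv2.contourArea)
    P=np.array([atz(s,p[0],z)[:2] for p in c],np.float32)
    (cx,cy),_,_=r=cv2.minAreaRect(P*1000); b=cv2.boxPoints(r)/1000
    e=b[1]-b[0],b[2]-b[1]; e=sorted(e,key=np.linalg.norm)
    return np.array([cx,cy])/1000,[np.degrees(np.arctan2(*v[::-1]))%180 for v in e],[np.linalg.norm(v) for v in e],cv2.boundingRect(c)
E
python3 - <<'E'
from h import *
import pickle
np.set_printoptions(precision=4,suppress=True)
b=pickle.load(open('b.pkl','rb'));s=b['tray'][0][0]
for pts in [((112,50),(405,38)),((125,131),(405,117))]:
    p,q=[atz(s,x,.018) for x in pts];print(p,q,np.degrees(np.arctan2(*(q-p)[1::-1])))
print('blue',board(s,'blue',.010))
for x in [(203,58),(208,114)]:print(atz(s,x,.010))
a=pickle.load(open('a.pkl','rb'));sa=a['red_board'][0][0]
print('red',board(sa,'red',.006))
t=cam('top');
for k in ['stop_face','blue_block','blue_board','tray']: 
    r=arm.pinpoint('top',k)[0]; print(k,tri([(s,b[k][0][1]),(t,r['xy'])]))
E
```

```text
[ 0.5154 -0.1331  0.018 ] [0.5793 0.1703 0.018 ] 78.10331966548918
[ 0.5975 -0.15    0.018 ] [0.6591 0.1587 0.018 ] 78.73271251790682
blue (array([ 0.5648, -0.0941]), [np.float32(167.63866), np.float32(77.63863)], [np.float32(0.059451062), np.float32(0.089989975)], (121, 59, 87, 59))
[ 0.5447 -0.0431  0.01  ]
[ 0.6022 -0.0552  0.01  ]Traceback (most recent call last):
  File "<stdin>", line 10, in <module>
  File "h.py", line 48, in board
    c=max(cv2.findContours(m,0,1)[0],key=cv2.contourArea)
ValueError: max() iterable argument is empty
```

{"api": "jog_arm", "payload": {
  "angular": [
    [0,0,0],
    [0,0,0],
    [0,0,0],
    [0,0,0],
    [0,0,0],
    [0,0,0],
    [0,0,0],
    [0,0,0],
    [0,0,0],
    [0,0,0],
    [0,0,0],
    [0,0,0]
  ],
  "linear": [
    [1.2,-3.7,0.5],
    [1.2,-3.7,0.5],
    [1.2,-3.7,0.5],
    [1.2,-3.7,0.5],
    [1.2,-3.7,0.5],
    [1.2,-3.7,0.5],
    [1.2,-3.7,0.5],
    [1.2,-3.7,0.5],
    [1.2,-3.7,0.5],
    [1.2,-3.7,0.5],
    [0,0,0],
    [0,0,0]
  ],
  "fingers": [0,0,0,0,0,0,0,0,0,0,0,0]
}}

```text
time: 5.45
eef_pos: [0.4897, -0.3276, 0.2025]
tool_rot: [-0.387, -3.117, -0.0]
force: [0.5, -0.3, 1.0]
width: 0.502
finger_force: 0.0
```

Run:
```python
from h import *
import pickle
np.set_printoptions(precision=4,suppress=True)
o=look('green_board green_block'.split(),f='c')
pickle.dump(o,open('c.pkl','wb'))
Z=dict(green_board=.004,green_block=.016)
for k in o: s,xy,c=o[k][0];print(k,np.array(xy).round(),round(c,2),atz(s,xy,Z[k]))
print(board(s,'green',.006))
t=cam('top')
for k in o: print(k,tri([(s,o[k][0][1]),(t,arm.pinpoint('top',k)[0]['xy'])]))
a=pickle.load(open('a.pkl','rb'));sa=a['red_board'][0][0]
print('redpix',cv2.cvtColor(sa['frame'],cv2.COLOR_RGB2HSV)[195,400])
```

```text
green_board [243. 166.] 0.91 [ 0.4561 -0.3578  0.004 ]
(array([ 0.4565, -0.358 ]), [np.float32(3.1972828), np.float32(93.197296)], [np.float32(0.060028203), np.float32(0.09013375)], (193, 126, 99, 79))
green_board [ 0.453  -0.3539  0.0334]
redpix [107  32 151]
```

View pics/c_wrist.png

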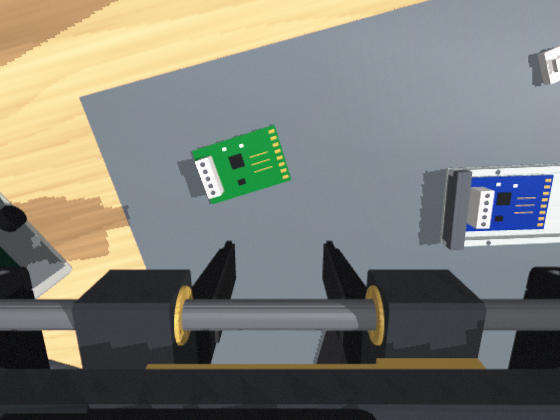

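Green is at (243,166) with its block at (207,178). The fitted size of 60.0 x 90.1 mm confirms the height. Now I'll compute the grasp.

Run:
```python
from h import *
u=[np.cos(np.radians(93.2)),np.sin(np.radians(93.2))]
go([.4584,-.3919,.019],u)
print(np.degrees(np.arctan2(*Ro.from_rotvec(arm.get_obs()['tool_rot']).as_matrix()[1::-1,1])))
```

```text
TCP [ 0.49150989 -0.32501829  0.20280849] d_cm [ 1.62 -7.29 18.38] turn_z -17.07 rows 4.757336083877274
76.1291616995001
```

{"api": "jog_arm", "payload": {
  "angular": [
    [0,0,0],
    [0,0,0],
    [0,0,-5.7],
    [0,0,-5.7],
    [0,0,-5.7],
    [0,0,0],
    [0,0,0]
  ],
  "linear": [
    [0.8,-3.65,0],
    [0.8,-3.65,0],
    [0,0,4],
    [0,0,4],
    [0,0,4],
    [0,0,0],
    [0,0,0]
  ],
  "fingers": [0,0,0,0,0,0,0]
}}

```text
time: 6.28
eef_pos: [0.4579, -0.392, 0.0819]
tool_rot: [0.083, -3.138, -0.004]
force: [0.1, 0.2, 1.1]
width: 0.497
finger_force: 0.0
```

Run:
```python
from h import *
u=[np.cos(np.radians(93.2)),np.sin(np.radians(93.2))]
go([.4584,-.3919,.019],u)
```

```text
TCP [ 0.45785469 -0.39203032  0.08190732] d_cm [-0.07 -0.01  6.29] turn_z -0.17 rows 1.5086287737316202
```

{"api": "jog_arm", "payload": {
  "angular": [
    [0,0,0],
    [0,0,0],
    [0,0,0],
    [0,0,0],
    [0,0,0],
    [0,0,0],
    [0,0,0],
    [0,0,0],
    [0,0,0]
  ],
  "linear": [
    [0,0,3],
    [0,0,2],
    [0,0,1.3],
    [0,0,0],
    [0,0,0],
    [0,0,0],
    [0,0,0],
    [0,0,0],
    [0,0,0]
  ],
  "fingers": [0,0,0,0,-1,-1,-1,-1,-1]
}}

```text
time: 7.03
eef_pos: [0.4579, -0.3933, 0.0204]
tool_rot: [-0.085, 3.14, -0.001]
force: [-0.2, 0.2, -0.1]
width: 0.211
finger_force: 0.0
```

{"api": "jog_arm", "payload": {
  "angular": [
    [0,0,0],
    [0,0,0],
    [0,0,0],
    [0,0,0],
    [0,0,0],
    [0,0,0],
    [0,0,0],
    [0,0,0],
    [0,0,0]
  ],
  "linear": [
    [0,0,0],
    [0,0,0],
    [0,0,0],
    [0,0,0],
    [0,0,-2],
    [0,0,-3.5],
    [0,0,-3.5],
    [0,0,0],
    [0,0,0]
  ],
  "fingers": [-1,-1,-1,-1,-1,-1,-1,-1,-1]
}}

```text
time: 7.78
eef_pos: [0.4581, -0.3936, 0.1112]
tool_rot: [-0.086, 3.138, -0.004]
force: [0.8, -0.6, -1.4]
width: 0.144
finger_force: 30.0
```

Run:
```python
from h import *
o=arm.get_obs();print(o['force'],o['moment'],o['width'],o['finger_force'])
s=cam('wrist');save(s,'pics/d.png')
print(board(s,'green',o['eef_pos'][2]-.0144))
n=np.array([.979,-.2028]);u=np.array([.2028,.979])
c=u*(.0224+.060)+n*.573; print('green target centre',c,'block',c-.034*u)
go([*(c-.034*u),.10],u)
```

```text
[ 0.77680871 -0.59108636 -1.43644711] [ 0.02967414  0.01978783 -0.014892  ] 0.14438026071380722 29.9997541308403
(array([ 0.44422113, -0.35930585]), [np.float32(3.133183), np.float32(93.13317)], [np.float32(0.03544079), np.float32(0.09015199)], (259, 208, 170, 62))
green target centre [ 0.57767772 -0.0355348 ] block [ 0.57078252 -0.0688208 ]
TCP [ 0.45755127 -0.39299116  0.10967712] d_cm [-13.08  31.75   0.96] turn_z 14.83 rows 8.237728910908775
```

View pics/d.png

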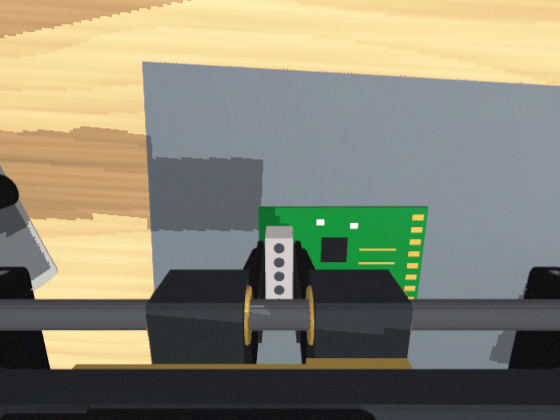

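The board is held level at the block, with its edges at (260–427, 207). I'll carry it to above the tray.

{"api": "jog_arm", "payload": {
  "angular": [
    [0,0,0],
    [0,0,0],
    [0,0,0],
    [0,0,0],
    [0,0,0],
    [0,0,0],
    [0,0,0],
    [0,0,0],
    [0,0,0],
    [0,0,4.9],
    [0,0,4.9],
    [0,0,5],
    [2,0,0],
    [2,0,0],
    [0,0,0],
    [0,0,0]
  ],
  "linear": [
    [-1.45,3.5,0],
    [-1.45,3.5,0],
    [-1.45,3.5,0],
    [-1.45,3.5,0],
    [-1.45,3.5,0],
    [-1.45,3.5,0],
    [-1.45,3.5,0],
    [-1.45,3.5,0],
    [-1.45,3.7,0],
    [0,0,0],
    [0,0,0],
    [0,0,0],
    [0,0,0],
    [0,0,0],
    [0,0,0],
    [0,0,0]
  ],
  "fingers": [-1,-1,-1,-1,-1,-1,-1,-1,-1,-1,-1,-1,-1,-1,-1,-1]
}}

```text
time: 9.17
eef_pos: [0.5701, -0.0689, 0.1083]
tool_rot: [-0.317, -3.114, 0.107]
force: [0.3, -0.0, -1.1]
width: 0.147
finger_force: 30.0
```

Run:
```python
from h import *
n=np.array([.979,-.2028]);u=np.array([.2028,.979])
go([*(u*.0496+n*.573),.033],u)
o=arm.get_obs();R=Ro.from_rotvec(o['tool_rot']).as_matrix();print(R.round(3),o['force'],np.degrees(np.arcsin(R[2,1])))
s=cam('wrist');save(s,'pics/e.png')
```

```text
TCP [ 0.57010268 -0.06890451  0.10825623] d_cm [-0.08  0.66  7.5 ] turn_z 0.08 rows 1.805093929108062
[[-0.98   0.201 -0.016]
 [ 0.201  0.977 -0.067]
 [ 0.002 -0.069 -0.998]] [ 0.32128483 -0.00904717 -1.05498539] -3.936352847279066
```

{"api": "jog_arm", "payload": {
  "angular": [
    [0,0,0],
    [0,0,0],
    [0,0,0],
    [0,0,0],
    [0,0,0],
    [0,0,0]
  ],
  "linear": [
    [-0.1,0.65,1.5],
    [0,0,2.5],
    [0,0,2],
    [0,0,1.2],
    [0,0,0.3],
    [0,0,0]
  ],
  "fingers": [-1,-1,-1,-1,-1,-1]
}}

```text
time: 9.72
eef_pos: [0.5715, -0.0686, 0.0337]
tool_rot: [-0.319, -3.115, 0.108]
force: [0.1, -1.1, -0.6]
width: 0.146
finger_force: 30.0
```

{"api": "jog_arm", "payload": {
  "angular": [
    [0,0,0],
    [0,0,0],
    [0,0,0]
  ],
  "linear": [
    [0,0,0.1],
    [0,0,0.1],
    [0,0,0]
  ],
  "fingers": [-1,-1,-1]
}}

```text
time: 9.97
eef_pos: [0.5722, -0.0686, 0.0331]
tool_rot: [-0.319, -3.118, 0.109]
force: [-0.3, 0.2, -0.3]
width: 0.14
finger_force: 30.0
```

Run:
```python
from h import *
n=np.array([.979,-.2028]);u=np.array([.2028,.979])
go([*(u*.0496+n*.573),.029],u)
o=arm.get_obs();print(o['force'],o['moment'])
```

```text
TCP [ 0.5721914  -0.06858319  0.03312829] d_cm [0.13 0.1  0.41] turn_z 0.04 rows 0.10529609116769867
[-0.30993545  0.16507515 -0.34866807] [ 8.41994344e-05 -4.64917205e-02  2.25311566e-03]
```

{"api": "jog_arm", "payload": {
  "angular": [
    [0,0,0],
    [0,0,0],
    [0,0,0]
  ],
  "linear": [
    [0,0,0.1],
    [0,0,0],
    [0,0,0]
  ],
  "fingers": [-1,-1,-1]
}}

```text
time: 10.22
eef_pos: [0.5719, -0.0686, 0.0316]
tool_rot: [-0.318, -3.117, 0.109]
force: [-0.2, 0.3, -1.1]
width: 0.145
finger_force: 30.0
```

{"api": "jog_arm", "payload": {
  "angular": [
    [0,0,0],
    [0,0,0],
    [0,0,0]
  ],
  "linear": [
    [0,0,0.1],
    [0,0,0],
    [0,0,0]
  ],
  "fingers": [-1,-1,-1]
}}

```text
time: 10.47
eef_pos: [0.5718, -0.0686, 0.0303]
tool_rot: [-0.318, -3.116, 0.109]
force: [-0.3, -1.0, -0.7]
width: 0.144
finger_force: 30.0
```

{"api": "jog_arm", "payload": {
  "angular": [
    [0,0,0],
    [0,0,0],
    [0,0,0]
  ],
  "linear": [
    [0,0,0.1],
    [0,0,0],
    [0,0,0]
  ],
  "fingers": [-1,-1,-1]
}}

```text
time: 10.72
eef_pos: [0.5719, -0.0687, 0.0294]
tool_rot: [-0.319, -3.117, 0.109]
force: [1.3, -0.3, 0.5]
width: 0.146
finger_force: 30.0
```

Run:
```python
from h import *
s=cam('wrist');save(s,'pics/f.png');t=cam('scene');cv2.imwrite('pics/f2.png',cv2.resize(t['frame'][160:300,200:360,::-1],None,fx=4,fy=4,interpolation=2))
o=arm.get_obs();print(o['force'],o['eef_pos'],board(s,'green',.012))
```

```text
[-0.18384222 -0.90616969  1.24075033] [ 0.57182775 -0.06875738  0.02939699] (array([ 0.56709747, -0.03380659]), [np.float32(169.40787), np.float32(79.40787)], [np.float32(0.035745785), np.float32(0.08953846)], (260, 208, 169, 62))
```

View pics/f.png

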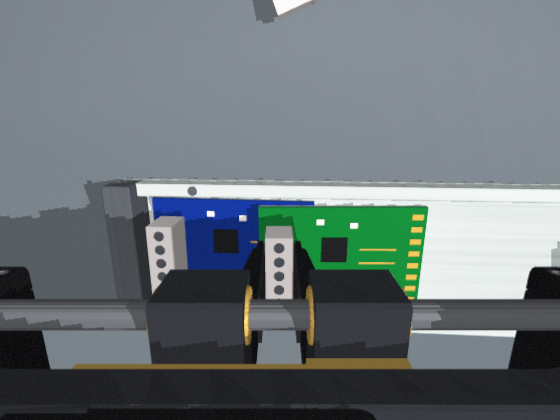

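Contact is felt (about +2 N). In the wrist view the overlap is (315-258)/(427-258), roughly 0.34, and the board lies inside the rails. I'll release and go to red.

{"api": "jog_arm", "payload": {
  "angular": [
    [0,0,0],
    [0,0,0],
    [0,0,0],
    [0,0,0],
    [0,0,0],
    [0,0,0],
    [0,0,0],
    [-2,0,0],
    [-2,0,0]
  ],
  "linear": [
    [0,0,0],
    [0,0,0],
    [0,0,0],
    [0,0,0],
    [0,0,-1],
    [0,0,-3],
    [0,0,-4],
    [0,0,-4],
    [0,0,-4]
  ],
  "fingers": [-0.2,-0.2,-0.2,-0.2,-0.2,-0.2,-0.2,-0.2,0]
}}

```text
time: 11.57
eef_pos: [0.5735, -0.0582, 0.1915]
tool_rot: [0.317, 3.125, 0.003]
force: [-0.5, -0.4, 0.4]
width: 0.434
finger_force: 0.0
```

{"api": "jog_arm", "payload": {
  "angular": [
    [0,0,0],
    [0,0,0],
    [0,0,0],
    [0,0,0],
    [0,0,0],
    [0,0,0],
    [0,0,0],
    [0,0,0],
    [0,0,0],
    [0,0,0],
    [0,0,0],
    [0,0,0],
    [0,0,0]
  ],
  "linear": [
    [1.58,3.65,0],
    [1.58,3.65,0],
    [1.58,3.65,0],
    [1.58,3.65,0],
    [1.58,3.65,0],
    [1.58,3.65,0],
    [1.58,3.65,0],
    [1.58,3.65,0],
    [1.58,3.65,0],
    [1.58,3.65,0],
    [1.58,3.65,0],
    [0,0,0],
    [0,0,0]
  ],
  "fingers": [0,0,0,0,0,0,0,0,0,0,0,0,0]
}}

```text
time: 12.65
eef_pos: [0.4837, 0.3709, 0.1895]
tool_rot: [0.314, 3.126, 0.0]
force: [0.5, 0.6, -0.7]
width: 0.504
finger_force: 0.0
```

```bash
sed -i "s/((0,190,100),(4,255,255))/((0,170,90),(5,255,255))/" h.py
python3 - <<'E'
from h import *
s=cam('wrist');save(s,'pics/g.png')
f=cv2.cvtColor(s['frame'],cv2.COLOR_RGB2HSV)
for k in('red_board','red_block'):
    r=arm.pinpoint('wrist',k)
    if r: xy=r[0]['xy'];print(k,xy,r[0]['score'],atz(s,xy,.004 if 'board' in k else .016)); 
m=f[:270].reshape(-1,3);m=m[(m[:,1]>140)&((m[:,0]<9)|(m[:,0]>172))];print(len(m),np.percentile(m,[5,50,95],axis=0) if len(m) else '')
c,a,l,b=board(s,'red',.006);print(c,a,l,b)
ang=np.radians(a[1]);u=np.array([np.cos(ang),np.sin(ang)])
go([*(c-.034*u),.019],u)
E
```

```text
red_board [239.9, 155.1] 0.91 [0.43906736 0.34031993 0.004     ]
red_block [203.7, 163.6] 0.92 [0.43894986 0.3052375  0.016     ]
4084 [[  4. 189. 210.]
 [179. 219. 225.]
 [179. 223. 228.]]Traceback (most recent call last):
  File "<stdin>", line 8, in <module>
  File "h.py", line 48, in board
    c=max(cv2.findContours(m,0,1)[0],key=cv2.contourArea)
ValueError: max() iterable argument is empty
```

View pics/g.png

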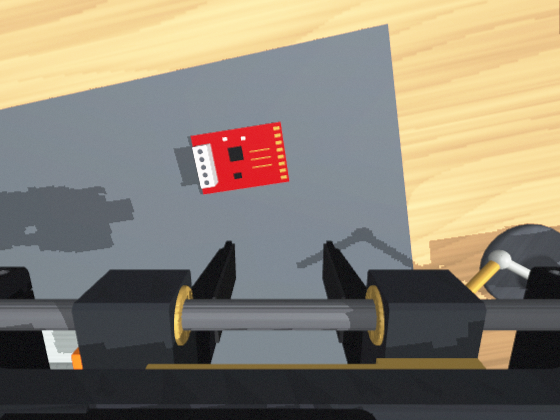

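Red is in clear view at (240,157) with its block at (204,167). Its hue is about 179, so I'll fix the mask.

```bash
sed -i "s/((0,170,90),(5,255,255))/((170,150,90),(180,255,255))/" h.py
python3 - <<'E'
from h import *
s=cam('wrist')
c,a,l,b=board(s,'red',.006);print(c,a,l,b)
ang=np.radians(a[1]);u=np.array([np.cos(ang),np.sin(ang)])
go([*(c-.034*u),.019],u)
E
```

```text
[0.44369125 0.34084442] [np.float32(177.24481), np.float32(87.244774)] [np.float32(0.059866253), np.float32(0.089714795)] (194, 121, 96, 73)
TCP [0.48508814 0.36805772 0.18941933] d_cm [ 2.97 -6.87 17.04] turn_z -8.99 rows 4.463054064458915
```

{"api": "jog_arm", "payload": {
  "angular": [
    [0,0,0],
    [0,0,0],
    [0,0,-4.5],
    [0,0,-4.5],
    [0,0,0],
    [0,0,0],
    [0,0,0]
  ],
  "linear": [
    [1.5,-3.45,0],
    [1.47,-3.42,0],
    [0,0,4],
    [0,0,4],
    [0,0,3],
    [0,0,0],
    [0,0,0]
  ],
  "fingers": [0,0,0,0,0,0,0]
}}

```text
time: 13.43
eef_pos: [0.4419, 0.3069, 0.0789]
tool_rot: [-0.076, -3.139, 0.002]
force: [-0.3, -0.7, 1.0]
width: 0.499
finger_force: 0.0
```

Run:
```python
from h import *
u=[np.cos(np.radians(87.2)),np.sin(np.radians(87.2))]
go([.4421,.3069,.019],u)
```

```text
TCP [0.44189151 0.3069239  0.07885747] d_cm [-0.03  0.01  5.99] turn_z 0.01 rows 1.435439874366227
```

{"api": "jog_arm", "payload": {
  "angular": [
    [0,0,0],
    [0,0,0],
    [0,0,0],
    [0,0,0],
    [0,0,0],
    [0,0,0],
    [0,0,0],
    [0,0,0],
    [0,0,0],
    [0,0,0],
    [0,0,0],
    [0,0,0]
  ],
  "linear": [
    [0,0,3],
    [0,0,2],
    [0,0,1],
    [0,0,0],
    [0,0,0],
    [0,0,0],
    [0,0,0],
    [0,0,0],
    [0,0,0],
    [0,0,0],
    [0,0,0],
    [0,0,0]
  ],
  "fingers": [0,0,-0.4,-1,-1,-1,-1,-1,-1,-1,-1,-1]
}}

```text
time: 14.43
eef_pos: [0.4422, 0.3082, 0.0202]
tool_rot: [0.073, 3.139, 0.001]
force: [-0.9, -1.3, 8.2]
width: 0.148
finger_force: 30.0
```

Run:
```python
from h import *
o=arm.get_obs();print(o['force'],o['width'],o['finger_force'])
n=np.array([.979,-.2028]);u=np.array([.2028,.979])
go([*(u*(.1424-.0328)+n*.573),.10],u)
```

```text
[-0.9155222  -1.30217933  8.18604798] 0.14837624500834048 30.002155601978302
TCP [0.4422239  0.30816613 0.02023451] d_cm [-15.57 -31.01  -7.98] turn_z 9.04 rows 8.538308755668126
```

{"api": "jog_arm", "payload": {
  "angular": [
    [0,0,0],
    [0,0,0],
    [0,0,0],
    [0,0,0],
    [0,0,0],
    [0,0,0],
    [0,0,0],
    [0,0,0],
    [0,0,0],
    [0,0,0],
    [0,0,0],
    [0,0,0],
    [0,0,4.5],
    [0,0,4.5],
    [2,0,0],
    [1.9,0,0],
    [0,0,0],
    [0,0,0]
  ],
  "linear": [
    [0,0,-2],
    [0,0,-3.5],
    [0,0,-3.5],
    [-1.73,-3.44,0],
    [-1.73,-3.44,0],
    [-1.73,-3.44,0],
    [-1.73,-3.44,0],
    [-1.73,-3.44,0],
    [-1.73,-3.44,0],
    [-1.73,-3.44,0],
    [-1.73,-3.44,0],
    [-1.73,-3.44,0],
    [0,0,0],
    [0,0,0],
    [0,0,0],
    [0,0,0],
    [0,0,0],
    [0,0,0]
  ],
  "fingers": [-1,-1,-1,-1,-1,-1,-1,-1,-1,-1,-1,-1,-1,-1,-1,-1,-1,-1]
}}

```text
time: 15.93
eef_pos: [0.5829, -0.0082, 0.1093]
tool_rot: [-0.317, -3.117, 0.105]
force: [0.3, -0.1, -2.2]
width: 0.147
finger_force: 30.0
```

Run:
```python
from h import *
n=np.array([.979,-.2028]);u=np.array([.2028,.979])
go([*(u*(.1424-.0328)+n*.573),.033],u)
o=arm.get_obs();R=Ro.from_rotvec(o['tool_rot']).as_matrix();print(o['force'],o['width'],np.degrees(np.arcsin(R[2,1])))
s=cam('wrist');save(s,'pics/i.png')
print(board(s,'red',o['eef_pos'][2]-.0165))
for nm in('red','green','blue'): print(nm,board(s,nm,.012))
```

```text
TCP [ 0.58287938 -0.00817641  0.1092911 ] d_cm [-0.04  0.45  7.62] turn_z 0.08 rows 1.8296220055580181
[ 0.28374734 -0.08401473 -2.22793271] 0.14657856625512147 -3.840303345166509
(array([0.57728027, 0.02710771]), [np.float32(169.38983), np.float32(79.38987)], [np.float32(0.036670674), np.float32(0.08846801)], (261, 206, 168, 64))
red (array([0.60892352, 0.03123896]), [np.float32(169.38982), np.float32(79.38983)], [np.float32(0.053556047), np.float32(0.12920389)], (261, 206, 168, 64))
green (array([ 0.57922144, -0.03608351]), [np.float32(169.09479), np.float32(79.0948)], [np.float32(0.059956677), np.float32(0.09081035)], (193, 181, 117, 73))
blue (array([ 0.56396399, -0.09350024]), [np.float32(167.72025), np.float32(77.72027)], [np.float32(0.059345223), np.float32(0.08914745)], (121, 175, 112, 73))
```

View pics/i.png

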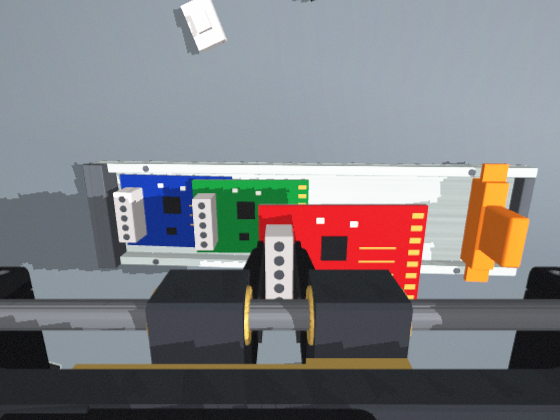

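Green lies well: its centre is within 1–2 mm of target and the blue board hasn't moved. Red is aligned above the tray, with the stop at (492,225). I'll lower it.

{"api": "jog_arm", "payload": {
  "angular": [
    [0,0,0],
    [0,0,0],
    [0,0,0],
    [0,0,0],
    [0,0,0],
    [0,0,0],
    [0,0,0],
    [0,0,0]
  ],
  "linear": [
    [0,0.45,1.5],
    [0,0,2.5],
    [0,0,2],
    [0,0,1.2],
    [0,0,0.4],
    [0,0,0.1],
    [0,0,0],
    [0,0,0]
  ],
  "fingers": [-1,-1,-1,-1,-1,-1,-1,-1]
}}

```text
time: 16.65
eef_pos: [0.5832, -0.0094, 0.0329]
tool_rot: [-0.319, -3.118, 0.106]
force: [-0.4, -0.7, -1.7]
width: 0.149
finger_force: 30.0
```

{"api": "jog_arm", "payload": {
  "angular": [
    [0,0,0],
    [0,0,0],
    [0,0,0]
  ],
  "linear": [
    [0,0,0.1],
    [0,0,0],
    [0,0,0]
  ],
  "fingers": [-1,-1,-1]
}}

```text
time: 16.9
eef_pos: [0.5829, -0.0094, 0.0314]
tool_rot: [-0.319, -3.117, 0.106]
force: [-0.6, -0.2, -1.0]
width: 0.144
finger_force: 30.0
```

{"api": "jog_arm", "payload": {
  "angular": [
    [0,0,0],
    [0,0,0],
    [0,0,0]
  ],
  "linear": [
    [0,0,0.1],
    [0,0,0],
    [0,0,0]
  ],
  "fingers": [-1,-1,-1]
}}

```text
time: 17.15
eef_pos: [0.5827, -0.0094, 0.0299]
tool_rot: [-0.318, -3.117, 0.106]
force: [-0.2, -0.3, -1.1]
width: 0.144
finger_force: 30.0
```

{"api": "jog_arm", "payload": {
  "angular": [
    [0,0,0],
    [0,0,0],
    [0,0,0]
  ],
  "linear": [
    [0,0,0.07],
    [0,0,0],
    [0,0,0]
  ],
  "fingers": [-1,-1,-1]
}}

```text
time: 17.4
eef_pos: [0.5828, -0.0095, 0.0294]
tool_rot: [-0.319, -3.117, 0.106]
force: [-1.4, 0.7, 2.8]
width: 0.145
finger_force: 30.0
```

{"api": "jog_arm", "payload": {
  "angular": [
    [0,0,0],
    [0,0,0],
    [0,0,0],
    [0,0,0],
    [0,0,0],
    [0,0,0],
    [0,0,0],
    [-2,0,0],
    [-1.9,0,0],
    [0,0,0],
    [0,0,0],
    [0,0,0],
    [0,0,0],
    [0,0,0],
    [0,0,0]
  ],
  "linear": [
    [0,0,0],
    [0,0,0],
    [0,0,0],
    [0,0,0],
    [0,0,-1],
    [0,0,-3],
    [0,0,-4],
    [0,0,-4],
    [0,0,-4],
    [-3.5,1.5,-1.4],
    [-3.5,1.5,-1.4],
    [-3.5,1.5,-1.4],
    [-2.5,1.5,-1.4],
    [0,0,0],
    [0,0,0]
  ],
  "fingers": [-0.2,-0.2,-0.2,-0.2,-0.2,-0.2,-0.2,-0.2,0,0,0,0,0,0,0]
}}

```text
time: 18.65
eef_pos: [0.7245, 0.0328, 0.2453]
tool_rot: [0.318, 3.125, 0.0]
force: [-1.0, 0.4, 0.1]
width: 0.502
finger_force: 0.0
```

```bash
cat > m.py <<'E'
from h import *
import sys
np.set_printoptions(precision=4,suppress=True)
n=np.array([.979,-.2028]);u=np.array([.2028,.979])
s=cam('wrist');save(s,sys.argv[1])
for nm,z in(('red',.012),('green',.012),('blue',.010)):
    c,a,l,b=board(s,nm,z);print(nm,c,a,l,b,'u',c@u,'n',c@n)
for k,z in(('stop_face',.0175),('stop_tab',.0425)):
    for cn in('wrist','top'):
        if cn=='top': s2=cam('top')
        r=arm.pinpoint(cn,k)
        if r: p=atz(s if cn=='wrist' else s2,r[0]['xy'],z);print(k,cn,np.round(r[0]['xy']),r[0]['score'],p,'u',p[:2]@u,'n',p[:2]@n)
f=cv2.cvtColor(s['frame'],cv2.COLOR_RGB2HSV)
m=cv2.inRange(f[:250],(8,180,120),(16,255,255));print('orange bbox',cv2.boundingRect(m))
E
python3 m.py pics/j.png
```

```text
red [0.5887 0.0241] [np.float32(168.36069), np.float32(78.36071)] [np.float32(0.059310585), np.float32(0.08848069)] (202, 31, 85, 61) u 0.14302550915527346 n 0.5714613758544922
green [ 0.5753 -0.0509] [np.float32(168.3604), np.float32(78.36036)] [np.float32(0.059481468), np.float32(0.06023671)] (143, 33, 61, 61) u 0.0667887079589844 n 0.5735308401489259
blue [ 0.5613 -0.1099] [np.float32(78.361885), np.float32(168.36183)] [np.float32(0.057716746), np.float32(0.05865237)] (88, 32, 60, 60) u 0.0062200813095092955 n 0.5718241930572511
stop_face wrist [344.  61.] 0.9 [0.6098 0.1268 0.0175] u 0.24776529168192774 n 0.5713309510727564
stop_tab wrist [355.  56.] 0.57 [0.6097 0.1333 0.0425] u 0.2541596536356762 n 0.5698530889687774
stop_tab top [284. 217.] 0.6 [ 0.5676 -0.0408  0.0425] u 0.07521156133764997 n 0.5639744246636447
orange bbox (202, 14, 166, 93)
```

View pics/j.png

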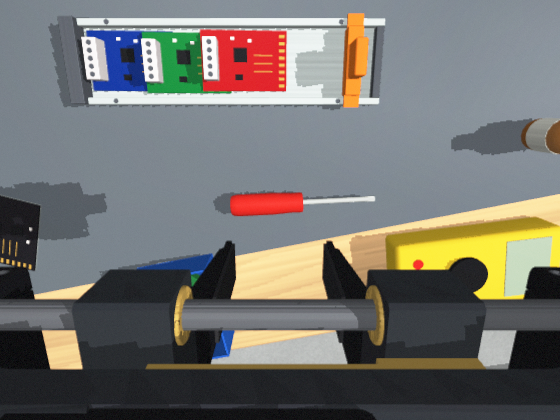

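Red lies well: about 30 mm of overlap and inside the rails. Its plain end is at column 287 and the stop face is near column 345. Next I'll pinch the stop tab.

Run:
```python
from h import *
n=np.array([.979,-.2028]);u=np.array([.2028,.979])
go([*(u*.255+n*.572),.046],u)
s=cam('wrist')
for px in [(287,32),(289,60),(287,91)]: p=atz(s,px,.010);print('red end u',p[:2]@u)
for px in [(346,30),(344,88)]: 
    for z in(.0275,): p=atz(s,px,z);print('stop face top u',p[:2]@u)
```

```text
TCP [0.72354002 0.03196574 0.24506608] d_cm [13.01  7.69 19.91] turn_z 0.02 rows 5.993927593907389
red end u 0.18708436524024324
red end u 0.18940733309061436
red end u 0.18746624730933073
stop face top u 0.24585902369327475
stop face top u 0.2467218319764855
```

{"api": "jog_arm", "payload": {
  "angular": [
    [0,0,0],
    [0,0,0],
    [0,0,0],
    [0,0,0],
    [0,0,0],
    [0,0,0],
    [0,0,0],
    [0,0,0],
    [0,0,0]
  ],
  "linear": [
    [3.25,1.9,1],
    [3.25,1.9,1],
    [3.25,1.9,1],
    [3.25,1.9,1],
    [0,0,4],
    [0,0,4],
    [0,0,3],
    [0,0,0],
    [0,0,0]
  ],
  "fingers": [0,0,0,0,0,0,0,0,0]
}}

```text
time: 19.8
eef_pos: [0.6118, 0.1328, 0.0946]
tool_rot: [-0.319, -3.123, 0.001]
force: [-0.1, 0.3, 1.2]
width: 0.499
finger_force: 0.0
```

Run:
```python
from h import *
n=np.array([.979,-.2028]);u=np.array([.2028,.979])
go([*(u*.255+n*.572),.046],u)
s=cam('wrist');save(s,'pics/k.png')
for k in('stop_face','stop_tab'):
  for r in arm.pinpoint('wrist',k)[:1]:
    p=atz(s,r['xy'],.0425 if 'tab' in k else .0175);print(k,r,p,p[:2]@u,p[:2]@n)
```

```text
TCP [0.61179138 0.13281464 0.09455955] d_cm [0.02 0.08 4.86] turn_z 0.03 rows 1.1646690550841983
stop_face {'xy': [273.5, 226.7], 'score': 0.91} [0.61270685 0.12890485 0.0175    ] 0.2504547995208763 0.5736981002579556
stop_tab {'xy': [279.4, 238.3], 'score': 0.75} [0.61328904 0.13316012 0.0425    ] 0.254738776335593 0.5734050995789309
```

View pics/k.png

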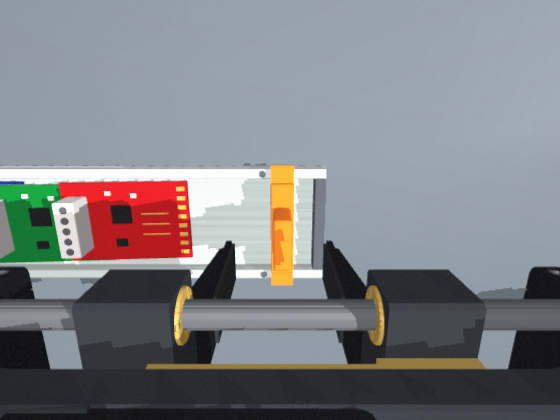

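The tab is centred between the fingers at (282,238) and red's end is at column 190. I'll descend and pinch.

{"api": "jog_arm", "payload": {
  "angular": [
    [0,0,0],
    [0,0,0],
    [0,0,0],
    [0,0,0],
    [0,0,0],
    [0,0,0],
    [0,0,0],
    [0,0,0],
    [0,0,0],
    [0,0,0],
    [0,0,0],
    [0,0,0],
    [0,0,0]
  ],
  "linear": [
    [0,0,2.5],
    [0,0,1.7],
    [0,0,0.6],
    [0,0,0],
    [0,0,0],
    [0,0,0],
    [0,0,0],
    [0,0,0],
    [0,0,0],
    [0,0,0],
    [0,0,0],
    [0,0,0],
    [0,0,0]
  ],
  "fingers": [0,0,-0.3,-0.4,-0.5,-0.6,-1,-1,-1,-1,-1,-1,-1]
}}

```text
time: 21.03
eef_pos: [0.6126, 0.1331, 0.0479]
tool_rot: [0.319, 3.124, 0.001]
force: [-0.7, 1.5, 7.2]
width: 0.123
finger_force: 30.0
```

```bash
cat > gap.py <<'E'
from h import *
n=np.array([.979,-.2028]);u=np.array([.2028,.979])
o=arm.get_obs();s=cam('wrist')
f=cv2.cvtColor(s['frame'],cv2.COLOR_RGB2HSV)
h=f[...,0];sat=f[...,1]>150
# sample column edges in rows of the near half of the tray
for row in range(170,262,12):
    r=np.where(sat[row]&((h[row]>170)|(h[row]<3))&(np.arange(560)<300))[0];g=np.where(sat[row]&(h[row]>8)&(h[row]<18)&(f[row,:,2]>150)&(np.arange(560)>170))[0]
    if len(r)>20 and len(g)>3:
        g2=g[g>r.max()+0]
        a=atz(s,(r.max()+1,row),.010)[:2]; b=atz(s,(g2.min(),row),.0275)[:2]
        print(row,r.max(),g2.min(),'red u %.4f stop top-edge u %.4f'%(a@u,b@u))
print('TCP u',o['eef_pos'][:2]@u,'z',o['eef_pos'][2],o['width'],o['force'],o['finger_force'])
E
python3 gap.py
```

```text
230 168 265 red u 0.1875 stop top-edge u 0.2471
242 169 265 red u 0.1874 stop top-edge u 0.2471
254 170 267 red u 0.1873 stop top-edge u 0.2481
TCP u 0.254590978913296 z 0.04788209428585248 0.12346215218978081 [-0.70548834  1.53573985  7.15631324] 30.00150740146637
```

{"api": "jog_arm", "payload": {
  "angular": [
    [0,0,0],
    [0,0,0],
    [0,0,0],
    [0,0,0],
    [0,0,0],
    [0,0,0],
    [0,0,0],
    [0,0,0]
  ],
  "linear": [
    [0,-0.6,0],
    [0,-1,0],
    [0,-1,0],
    [0,-1,0],
    [0,-1,0],
    [0,-0.7,0],
    [0,0,0],
    [0,0,0]
  ],
  "fingers": [-1,-1,-1,-1,-1,-1,-1,-1]
}}

```text
time: 21.75
eef_pos: [0.6017, 0.0805, 0.0479]
tool_rot: [0.32, 3.124, -0.0]
force: [-1.2, -1.8, 7.3]
width: 0.126
finger_force: 30.0
```

```bash
python3 gap.py; python3 -c "
from h import *
s=cam('wrist');f=s['frame'];print([f[r,c].tolist() for r in (240,) for c in range(225,275,2)])
cv2.imwrite('pics/l.png',cv2.resize(f[140:290,180:330,::-1],None,fx=4,fy=4,interpolation=0))"
```

```text
206 254 265 red u 0.1868 stop top-edge u 0.1935
218 255 265 red u 0.1872 stop top-edge u 0.1934
230 255 265 red u 0.1871 stop top-edge u 0.1933
242 255 266 red u 0.1869 stop top-edge u 0.1938
254 252 267 red u 0.1849 stop top-edge u 0.1943
TCP u 0.20080010004067994 z 0.047869937883323596 0.12600078689808802 [-1.15110758 -1.75762885  7.29736702] 30.00211089849472
[[162, 28, 32], [158, 19, 20], [160, 23, 28], [158, 14, 18], [159, 22, 25], [160, 18, 28], [160, 25, 27], [160, 20, 26], [160, 24, 27], [162, 26, 30], [160, 21, 26], [162, 24, 30], [159, 19, 24], [161, 22, 28], [157, 19, 21], [160, 23, 26], [171, 179, 178], [173, 180, 179], [122, 127, 126], [121, 127, 127], [212, 112, 60], [189, 97, 32], [173, 88, 25], [175, 87, 30], [176, 87, 27]]
```

View pics/l.png

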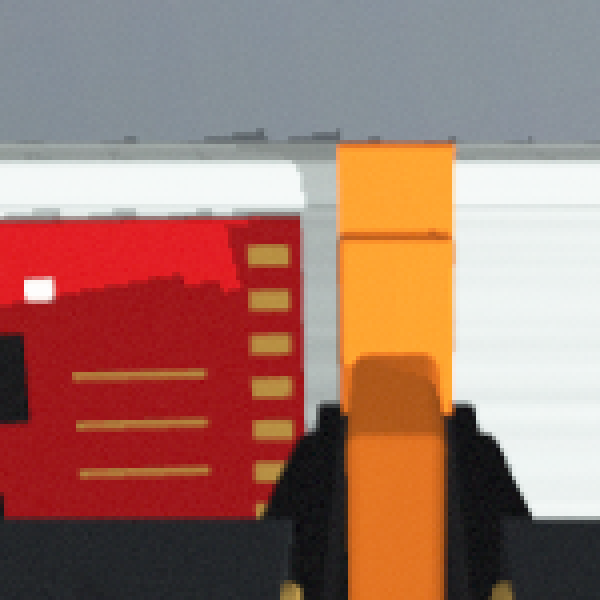

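The gap is about 6 mm: red's end is at column 255 and the stop edge at 265. I'll step closer.

{"api": "jog_arm", "payload": {
  "angular": [
    [0,0,0],
    [0,0,0],
    [0,0,0],
    [0,0,0]
  ],
  "linear": [
    [0,-0.3,0],
    [0,-0.2,0],
    [0,0,0],
    [0,0,0]
  ],
  "fingers": [-1,-1,-1,-1]
}}

```text
time: 22.18
eef_pos: [0.6008, 0.0761, 0.0479]
tool_rot: [0.319, 3.124, 0.0]
force: [-1.5, -0.7, 7.2]
width: 0.127
finger_force: 30.0
```

```bash
python3 gap.py
```

```text
206 262 265 red u 0.1871 stop top-edge u 0.1890
218 262 265 red u 0.1870 stop top-edge u 0.1889
230 262 265 red u 0.1869 stop top-edge u 0.1888
242 259 265 red u 0.1849 stop top-edge u 0.1888
254 252 267 red u 0.1804 stop top-edge u 0.1898
TCP u 0.19630681940447292 z 0.04786609836239971 0.12700431686136548 [-1.52801372 -0.7390658   7.24933069] 30.0019508600235
```

{"api": "jog_arm", "payload": {
  "angular": [
    [0,0,0],
    [0,0,0],
    [0,0,0]
  ],
  "linear": [
    [0,-0.1,0],
    [0,0,0],
    [0,0,0]
  ],
  "fingers": [-1,-1,-1]
}}

```text
time: 22.48
eef_pos: [0.6007, 0.0753, 0.0479]
tool_rot: [0.319, 3.124, 0.0]
force: [-0.5, 0.3, 7.8]
width: 0.123
finger_force: 30.0
```

```bash
python3 gap.py; python3 -c "
from h import *
f=cam('wrist')['frame'].astype(int)
for r in (210,222): print(f[r,256:272].tolist())"
```

```text
206 263 265 red u 0.1869 stop top-edge u 0.1882
218 263 265 red u 0.1868 stop top-edge u 0.1881
230 264 265 red u 0.1873 stop top-edge u 0.1880
242 259 266 red u 0.1841 stop top-edge u 0.1885
254 252 267 red u 0.1796 stop top-edge u 0.1890
TCP u 0.19549588893930975 z 0.04786613070013946 0.12269857091828675 [-0.53741381  0.28836231  7.83948349] 30.001577138900757
[[160, 24, 27], [160, 23, 28], [159, 22, 29], [159, 17, 23], [161, 28, 30], [158, 21, 24], [159, 20, 25], [159, 17, 24], [159, 48, 26], [237, 123, 38], [254, 162, 50], [254, 165, 48], [254, 164, 50], [254, 163, 48], [254, 164, 48], [254, 163, 46]]
[[156, 16, 23], [156, 17, 21], [162, 27, 32], [157, 20, 25], [158, 23, 24], [160, 22, 27], [159, 21, 26], [160, 25, 29], [150, 40, 22], [229, 117, 36], [254, 161, 50], [254, 164, 48], [254, 165, 52], [254, 164, 49], [254, 165, 49], [254, 163, 47]]
```

{"api": "jog_arm", "payload": {
  "angular": [
    [0,0,0],
    [0,0,0],
    [0,0,0]
  ],
  "linear": [
    [0,-0.07,0],
    [0,0,0],
    [0,0,0]
  ],
  "fingers": [-1,-1,-1]
}}

```text
time: 22.83
eef_pos: [0.6006, 0.0747, 0.0479]
tool_rot: [0.319, 3.124, 0.001]
force: [-0.8, 1.0, 6.4]
width: 0.127
finger_force: 30.0
```

```bash
python3 gap.py
```

```text
206 263 265 red u 0.1863 stop top-edge u 0.1876
218 263 265 red u 0.1862 stop top-edge u 0.1875
230 264 265 red u 0.1867 stop top-edge u 0.1874
242 259 266 red u 0.1835 stop top-edge u 0.1879
254 252 267 red u 0.1790 stop top-edge u 0.1884
TCP u 0.1948826350537533 z 0.047873991550479764 0.12743460899465184 [-0.84723495  0.97692639  6.40654469] 30.001334846019745
```

{"api": "jog_arm", "payload": {
  "angular": [
    [0,0,0],
    [0,0,0],
    [0,0,0],
    [0,0,0],
    [0,0,0],
    [0,0,0],
    [0,0,0],
    [0,0,0],
    [0,0,0],
    [0,0,0],
    [0,0,0],
    [0,0,0],
    [0,0,0]
  ],
  "linear": [
    [0,0,0],
    [0,0,0],
    [0,0,0],
    [0,0,0],
    [0,0,-1],
    [0,0,-3],
    [0,0,-4],
    [0,0,-4],
    [-3,0,-2],
    [-3,0,0],
    [-2,0,0],
    [0,0,0],
    [0,0,0]
  ],
  "fingers": [-0.3,-0.3,-0.3,-0.3,-0.3,-0.3,-0.3,-0.3,0,0,0,0,0]
}}

```text
time: 23.97
eef_pos: [0.6784, 0.058, 0.1869]
tool_rot: [-0.32, -3.125, -0.0]
force: [-0.4, 0.1, -0.3]
width: 0.499
finger_force: 0.0
```

```bash
python3 m.py pics/n.png; python3 -c "
from h import *
f=cv2.imread('pics/n.png');print(cam('wrist')['t'].shape)
cv2.imwrite('pics/n2.png',cv2.resize(f[40:240,90:350],None,fx=3,fy=3,interpolation=0))"
```

```text
red [0.5889 0.0234] [np.float32(168.27858), np.float32(78.27862)] [np.float32(0.05803988), np.float32(0.08878229)] (174, 78, 97, 65) u 0.14230040059585572 n 0.5717823944931031
green [ 0.5757 -0.0517] [np.float32(168.2793), np.float32(78.27926)] [np.float32(0.059168514), np.float32(0.060450632)] (107, 80, 71, 66) u 0.06609773926162721 n 0.5740526155990601
blue [ 0.5611 -0.1104] [np.float32(78.275), np.float32(168.27495)] [np.float32(0.057155672), np.float32(0.058375396)] (45, 78, 69, 65) u 0.005668393959045434 n 0.5717181204681397
stop_face wrist [281. 112.] 0.69 [0.6008 0.0767 0.0175] u 0.19692953466297253 n 0.5726573904048139
stop_face top [262. 209.] 0.63 [0.5953 0.0199 0.0175] u 0.14025863397855254 n 0.5787691520108308
stop_tab wrist [278. 111.] 0.74 [0.5997 0.074  0.0425] u 0.19408457231810441 n 0.5721304099865594
orange bbox (177, 60, 111, 101)
(3,)
```

View pics/n2.png

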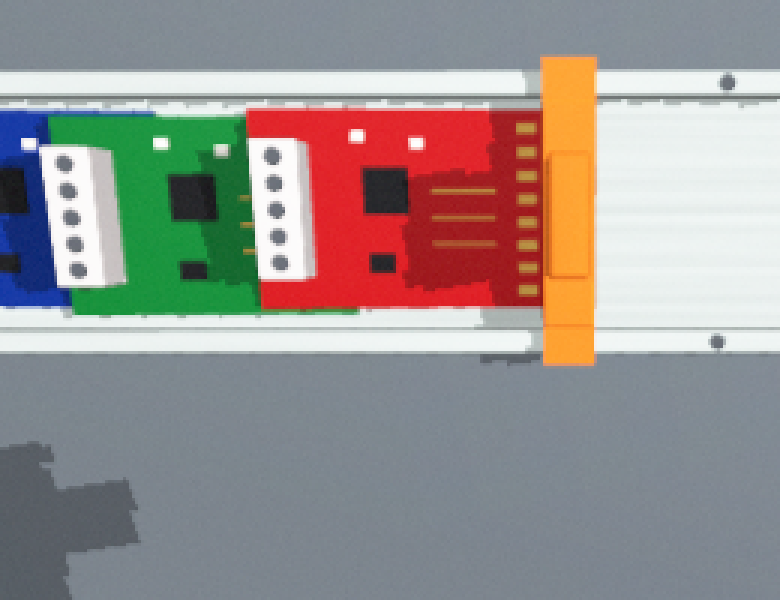

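{"api": "jog_arm", "payload": {
  "angular": [
    [0,0,0],
    [0,0,0],
    [0,0,0],
    [0,0,0],
    [0,0,0],
    [0,0,0]
  ],
  "linear": [
    [0,-3,2],
    [0,-3,1],
    [0,-3,0],
    [0,-2,0],
    [0,0,0],
    [0,0,0]
  ],
  "fingers": [0,0,0,0,0,0]
}}

```text
time: 24.87
eef_pos: [0.656, -0.0502, 0.1571]
tool_rot: [0.322, 3.125, 0.0]
force: [0.3, -0.2, 1.1]
width: 0.502
finger_force: 0.0
```

```bash
python3 -c "
from h import *
s=cam('wrist');f=s['frame'];u=np.array([.2028,.979]);n=np.array([.979,-.2028])
save(s,'pics/o.png')
for dn in(-.02,-.01,0.012,.02):
    p=proj(s,[*(u*.187+n*(.572+dn)),.010]);c,r=map(int,p.round());print(p.round(1),f[r,c-4:c+10].tolist())
h=cv2.cvtColor(f,cv2.COLOR_RGB2HSV)
"
```

```text
[399.4  85.6] [[170, 116, 54], [169, 116, 55], [167, 98, 50], [153, 43, 30], [149, 28, 25], [142, 65, 20], [138, 70, 20], [139, 70, 21], [138, 70, 17], [137, 70, 19], [139, 69, 21], [139, 70, 22], [185, 92, 25], [251, 147, 48]]
[398.3  98. ] [[165, 98, 50], [167, 99, 52], [165, 89, 46], [154, 42, 30], [148, 31, 23], [140, 62, 18], [138, 69, 16], [139, 70, 24], [140, 71, 23], [140, 70, 23], [139, 67, 16], [134, 65, 17], [192, 96, 27], [218, 110, 31]]
[395.9 124.4] [[159, 62, 39], [156, 62, 36], [153, 39, 28], [150, 19, 18], [143, 48, 22], [137, 67, 20], [139, 70, 21], [139, 70, 19], [138, 69, 21], [140, 72, 24], [142, 72, 22], [150, 75, 21], [201, 100, 28], [219, 110, 31]]
[395.1 133.8] [[152, 24, 26], [154, 25, 27], [151, 21, 25], [150, 16, 20], [144, 39, 20], [139, 65, 21], [141, 70, 23], [139, 70, 21], [140, 72, 25], [140, 73, 24], [143, 75, 28], [149, 74, 20], [228, 116, 34], [253, 154, 49]]
```

In this oblique view red runs straight into the orange face with no floor showing, so they meet. Handing in.

```bash
python3 -c "
from station import arm
print(arm.hand_in())"
```

```text
the job is handed in; nothing more can be done
None
```

The job is handed in, though `hand_in` returned no verdict: green and red are shingled after blue with about 30 mm overlap each, and the orange stop is let go against red's plain end, with no sign that the row was shoved.

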